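Swing the dosing arm to the red angle mark and clamp it

ROBOT

A 6-joint arm with a two-finger parallel gripper is mounted at the origin on the work surface. World frame = base frame: x ahead of the robot, y to its left, z up, the work surface at z = 0. Lengths are in mm, angles in rad, forces in N, time in s.
With the tool pointing down it reaches from about 275 to 825 mm from the base axis. Payload 4.9 kg.
Tool frame: the origin (TCP) lies midway between the tips of the shut fingers; the grasp point (between the pads) lies 19 mm behind it; x points along the fingers, y is the direction in which the jaws open and shut, and the axes are right-handed (so a half turn about x gives the same grasp; the last joint's range is limited). The gripper opens to 85 mm and grips with 20 to 120 N. Pads are 22 mm wide; open, the fingers measure 114 mm over their backs; the gripper's body (76 mm by 85 mm) begins 54 mm behind the grasp point. The pads swing forward as they close: fully open they stand 13 mm farther back than shut.
Start: joints at [1.158, 0.326, -0.193, 1.052, 0, 1.437], TCP at [151.355, 528.782, 231.281] pointing down, gripper open.
Joint ranges: [-2.65, 2.65], [-0.97, 1.79], [-1.3, 1.35], [-1.93, 2.1], [-1.47, 1.37], [-3.14, 3.14]. Speed limits (rad/s): [2.57, 2.57, 3.14, 3.14, 3.14, 3.14].

INTERFACE

Orientations are given as a unit quaternion [x, y, z, w].
In Python, from cell import sense, capture, hand_in gives the robot as it stands.
- The arm moves only by the tool step_arm, never from a script. Its argument "steps" is a list that holds one entry, the list of rows, each a list of 5 numbers: the shift along the world's x, y, z in m, then the turn about the world's z in rad, then the opening, from 0 (shut) to 1 (fully open). A call has 1 to 12 rows; each row shifts and turns the pose as measured when the row begins; what a row does not reach is not made up. A row lasts 1/12 s, in which the tool goes at most 41.7 mm and 7.16 degrees, less where a joint would pass 70% of its speed; a pose out of reach is approached as far as the arm can. A call with a gripper value outside its range is refused whole. The fingers move at their own pace and stop on an object; "newtons" is the grip in N (left out, the last holds). Time passes only in rows, so rows that do not move let the fingers close. It gives the time, the measured TCP pose, the force and the opening at its end, in the units of the state.
- sense(): the state, without advancing time (a new reading comes with each control period).
- capture(name): name is "scene" or "top" or "wrist"; returns a dict with "image" (480x640x3 uint8, red, green, blue), "vertical_fov" (degrees; the focal length in pixels is half the picture's height over the tangent of half this angle, whatever the lens; pixels are square), "cx", "cy" (the principal point, pixels), "k1" (the pictures are not rectified: a ray, as slopes to the right and down, at radius r is drawn at 1 + k1 r^2 times it, then the intrinsics apply), "R" (3x3) and "t" (3): a world point X has camera coordinates R X + t. Camera axes: x right, y down, z forward; pixel columns grow to the right and rows downward; lengths in mm; the calibration is good to about 2 mm. A picture is of the moment at which its call begins. There is no depth.
- hand_in(): hands the job in, once; it reports no verdict.
The state is a dict: "clock": time; "joint_pos": joint angles; "joint_vel": joint speeds; "tau": joint torques, N m; "position": TCP position; "ee_rot": TCP orientation; "force": force on the tool from outside, world axes, zero at the start; "ft_torque": the same for the moment, N m; "width": finger opening in mm.
Only numpy, scipy, OpenCV 4.12 (cv2) and the standard library are available. Lean on these libraries where they do the work, as an engineer would, in place of code of your own. Each camera call takes 0.05 s, during which the arm holds its last target.

TASK

Reset the swivel dosing station in the fume hood: loosen the black clamp knob on its pivot until the blue arm is free, swing the arm by its upright black handle until the yellow pointer lines up with the red mark on the angle scale, then tighten the knob again by feel so that the arm is clamped firmly but not over-tightened. Do not drag the arm round while the clamp still grips, do not shift the red mark, and leave everything else standing where it is.

Things in the scene. Friction and masses are not known exactly. Their poses are not given: they have to be found in the camera images.
- station: Fixed round grey base, 270 mm across, 18 mm high; a white angle scale with ticks every 10 degrees runs round the +x half of its top. Origin: on the table at the vertical pivot axis; x axis = scale zero. A fixed aluminium cap, 100 mm across, top at z = 70 mm, sits on the pivot under the knob.
- knob_grip (a point): Black clamp knob on the pivot: an upright bar 56 mm long, 16 mm thick, z = 84 to 114 mm, a white line on half its top. This point is on the pivot axis at z = 100 mm; its x axis runs along the bar: grip across its y axis. It keeps its height. Turning it meets 0.35 N m of drag either way, and it stays where it is left.
- knob (a joint): Knob angle, rad; grows clockwise seen from above (tightening); stops at -0.6 and 2.2. As found 0.57 to 0.62, clamped; 0.8 to 0.9 rad anticlockwise frees the arm over the whole swing. The pad is worn and its plate not true: where it begins to bite differs each time and is 0.1 to 0.4 rad further clockwise at the mark than at the arm's start. Find it by feel.
- pad: Clamp pad hidden under the cap; its force on the arm's clamp plate is the clamp force: firm is 25 to 50 N, over 80 N crushes it. Past the bite it grows about 100 N per rad of knob, and the knob's torque rises by 0.004 N m per N: by 0.15 N m at 37 N, over the 0.35 N m drag felt while turning, or over the roughly zero felt when the turn is halted. Its pose tells nothing.
- handle (a point): Upright black round handle of the arm, 20 mm in diameter, z = 52 to 112 mm, blue band near the top, on a white block 40 mm square (top at z = 52 mm), 92 mm from the pivot axis. This point is on its axis at z = 92 mm; its x axis points outward from the pivot. It keeps its height as the arm swings.
- pointer (a point): Tip of the yellow pointer at the outer end of the blue arm, 122 mm from the pivot axis, z = 28 mm.
- red_mark (a point): Inner end of the red mark (a 4 mm wide red tab clipped to the rim of the scale), 122 mm from the pivot axis, z = 22 mm. The pointer is to stand over it. The tab sits stiffly on the rim; do not touch it.
- head (a joint): Arm angle about the pivot, rad, 0 along the station's x axis, growing anticlockwise seen from above; stops at -1.3 and 1.3. Starts at -0.9 to -0.35; the red mark is at 0.2 to 0.85. Unclamped it swings against 0.2 N m (about 2 N at the handle) and stays where left; clamped it resists with 8 N or more at the handle.
- vial_a: Small glass vial with blue cap, 19 mm across, 39 mm high, standing on the rear of the station's base, 100 mm from the pivot on its -x side. Leave it.
- vial_b: The same, beside it. Leave it.
- blue_rack: Blue vial rack, 100 x 200 x 51 mm, left of the station. Leave it.
- cap_tray: Clear tray of red and silver caps, 120 x 120 x 32 mm, right of the station. Leave it.
- beaker: Glass beaker, 70 mm across, 90 mm high. Leave it.
- scanner: Black hand-held scanner lying flat, about 160 x 75 x 28 mm. Leave it.

How it is judged:
By the outcome, as a careful person would: the job done as asked, in the order asked, and still so for the second after the job is handed in, with the robot touching nothing.
It also fails if it takes over 69 s, if anything falls off the work surface, if the arm or the gripper's body presses on something with over 40 N, if the wrist force passes 120 N, or if a joint passes its speed limit or range.

## Working session

There is one attempt and no reset: what is moved stays moved. The work goes in short steps, Python scripts to look and compute and a tool call to move; the robot and the scene stay as the last step left them, time stands still between calls to the robot, and variables do not carry over. Pictures are saved under pics/ and viewed, and the job is handed in when it is done.

Besides the shell and the picture viewer there is one more tool, called as a command line: name --argument value ..., lists and objects as JSON in quotes. step_arm: Moves the arm, as the interface text tells. Its arguments: {"type":"object","properties":{"steps":{"type":"array"},"newtons":{"type":"number"}},"required":["steps"]}

```bash
ls; mkdir -p pics; python3 - <<'E'
from cell import sense,capture
import cv2
s=sense();print(s)
for n in("scene","top","wrist"):
    c=capture(n);cv2.imwrite(f"pics/{n}0.png",c["image"][:,:,::-1]);print(n,{k:v for k,v in c.items() if k!="image"})
E
```

```text
pics
{'clock': 0.0, 'joint_pos': array([ 1.15777481e+00,  3.26963628e-01, -1.93589777e-01,  1.05202684e+00,
       -1.96371280e-05,  1.43659855e+00]), 'joint_vel': array([ 1.99332120e-04, -1.28732095e-03, -2.31510461e-04,  9.08438352e-05,
       -1.46187565e-03, -1.80685343e-04]), 'tau': array([ 5.37816304e-04, -4.43394899e+01,  2.62441653e+01,  1.54350617e-02,
        2.91546521e-04,  7.19274112e-06]), 'position': array([151.12501745, 528.20775986, 230.48886936]), 'ee_rot': array([ 0.09765089,  0.70040982, -0.09886914,  0.70008234]), 'force': array([-0.38861752,  0.16127476,  0.27785953]), 'ft_torque': array([-0.00605494, -0.02942554,  0.05682385]), 'width': 85.25121567312058}
scene {'vertical_fov': 45.67406605746739, 'cx': 316.154596959594, 'cy': 235.99113474582688, 'k1': -0.09512270513712823, 'R': array([[-0.23556184,  0.97174624,  0.01482789],
       [ 0.77392011,  0.19679151, -0.60193087],
       [-0.58784206, -0.13031634, -0.79841052]]), 't': array([ 129.37730727, -362.62026558, 1508.08416289])}
top {'vertical_fov': 44.39369762665618, 'cx': 319.0857371717276, 'cy': 239.71389509287926, 'k1': 0.06297748302882188, 'R': array([[-0.00812679, -0.99995402, -0.00509033],
       [-0.99751   ,  0.00846334, -0.07001551],
       [ 0.07005537,  0.00450865, -0.99753292]]), 't': array([   4.20073209,  533.67927185, 1236.87457334])}
wrist {'vertical_fov': 58.60445069822526, 'cx': 319.97887608398526, 'cy': 252.39593082026818, 'k1': -0.07849748625932108, 'R': array([[ 0.27496805,  0.96145234, -0.00140434],
       [ 0.91974273, -0.2626133 ,  0.29173201],
       [ 0.28011763, -0.08150861, -0.95649906]]), 't': array([-548.87863065,  -37.96685134,  379.11423812])}
```

View pics/top0.png

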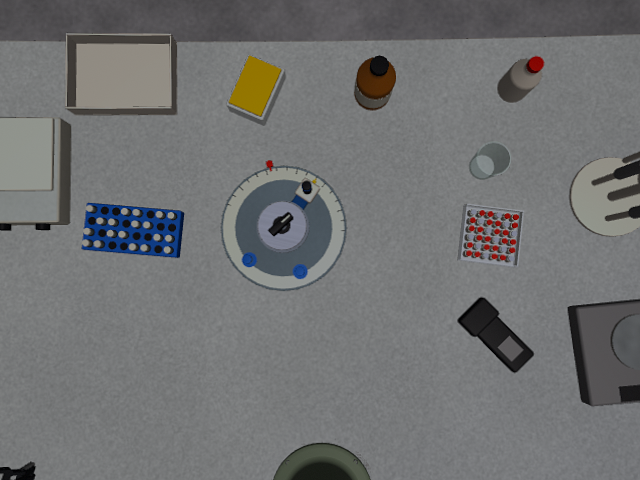

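View pics/scene0.png

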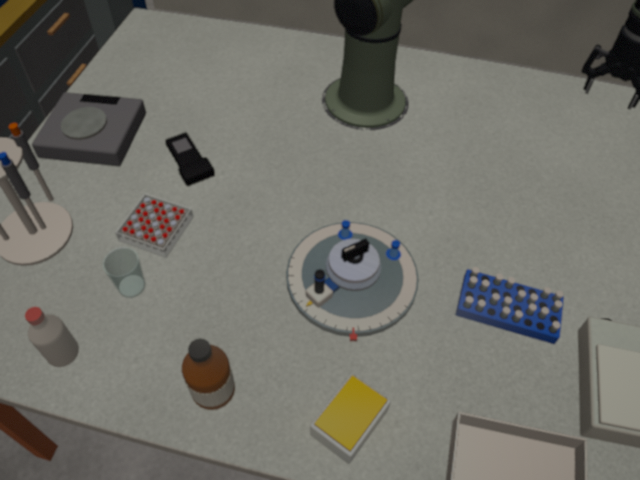

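Top view: base centre about (284,228), handle (307,187), red mark (270,165), pointer (315,181), knob (281,224). Both vials are on the near side of the base.

```bash
cat > h.py <<'E'
import numpy as np,cv2
from cell import sense,capture
def K(c):
    f=240/np.tan(np.radians(c["vertical_fov"]/2)); return np.array([[f,0,c["cx"]],[0,f,c["cy"]],[0,0,1]])
def D(c): return np.array([c["k1"],0,0,0,0.])
def ray(c,uv,z):
    p=cv2.undistortPoints(np.array([[uv]],float),K(c),D(c))[0,0]
    d=c["R"].T@np.array([p[0],p[1],1]); o=-c["R"].T@c["t"]
    return (o+d*(z-o[2])/d[2])
def proj(c,X):
    return cv2.projectPoints(np.array(X,float).reshape(-1,1,3),cv2.Rodrigues(c["R"])[0],c["t"],K(c),D(c))[0].reshape(-1,2)
def blobs(c,m):
    n,l,s,ce=cv2.connectedComponentsWithStats(m.astype(np.uint8))
    return sorted([(int(s[i,4]),ce[i].round(1).tolist(),s[i,:4].tolist()) for i in range(1,n)],reverse=True)
def crop(c,x0,y0,x1,y1,name,k=4):
    cv2.imwrite(f"pics/{name}.png",cv2.resize(c["image"][y0:y1,x0:x1,::-1],None,fx=k,fy=k,interpolation=cv2.INTER_CUBIC))
E
python3 - <<'E'
from h import *
c=capture("top");crop(c,210,150,360,300,"t1")
s=capture("scene");crop(s,280,210,430,350,"s1")
hsv=cv2.cvtColor(c["image"],cv2.COLOR_RGB2HSV)
H,S,V=[hsv[...,i].astype(int) for i in range(3)]
roi=np.zeros(H.shape,bool);roi[150:300,210:360]=1
# base outline: white scale ring
m=roi&(V>150)&(S<70)
print("vmed",V[228,230],S[228,230],V[228,200],S[228,200])
print("red",blobs(c,roi&(S>130)&((H<8)|(H>172)))[:3]);print("yel",blobs(c,roi&(S>90)&(H>20)&(H<35))[:4])
print("blue",blobs(c,roi&(S>120)&(H>100)&(H<125))[:5]);print("blk",blobs(c,roi&(V<45))[:5])
for z in(0,18,70,100):print(z,ray(c,(283.5,228),z).round(1))
E
```

```text
vmed 150 17 127 4
red [(45, [269.2, 164.1], [266, 160, 7, 11]), (1, [308.0, 192.0], [308, 192, 1, 1])]
yel [(12, [313.9, 181.0], [312, 179, 4, 5]), (1, [278.0, 232.0], [278, 232, 1, 1])]
blue [(177, [249.1, 259.1], [242, 252, 15, 15]), (174, [299.7, 270.9], [293, 264, 14, 15]), (109, [299.7, 201.6], [292, 195, 16, 15]), (18, [306.8, 190.1], [303, 188, 8, 4]), (4, [302.0, 185.5], [302, 184, 1, 4])]
blk [(274, [280.3, 225.0], [269, 213, 24, 23]), (88, [306.3, 186.8], [302, 181, 9, 13])]
0 [561.1  76.9   0. ]
18 [559.5  75.7  18. ]
70 [554.8  72.3  70. ]
100 [552.1  70.3 100. ]
```

View pics/t1.png

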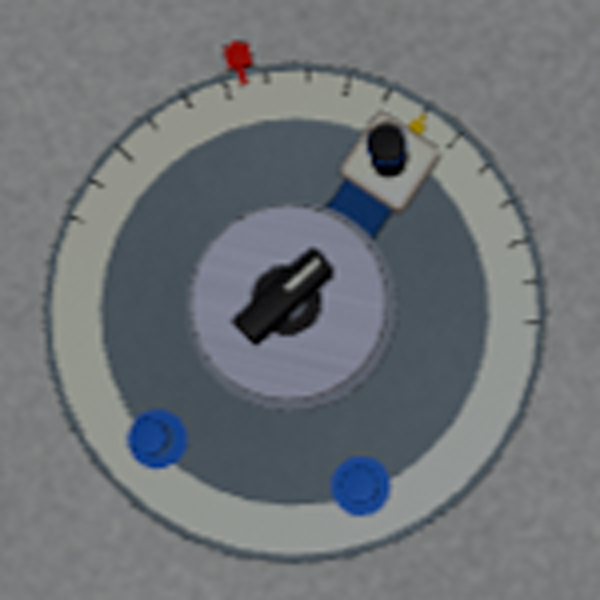

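View pics/s1.png

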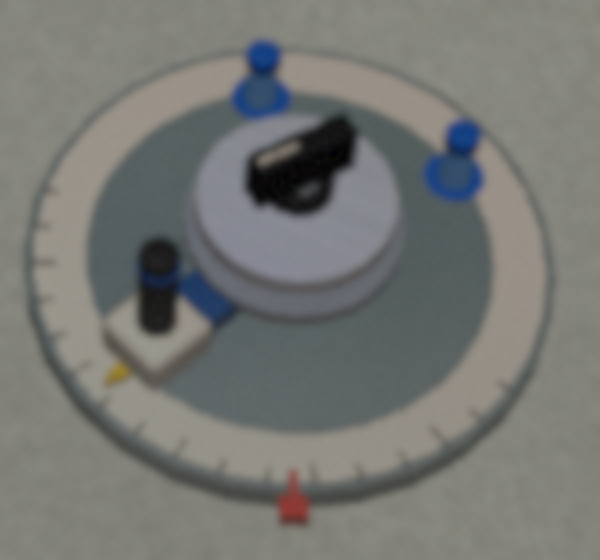

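```bash
python3 - <<'E'
from h import *
c=capture("top")
hsv=cv2.cvtColor(c["image"],cv2.COLOR_RGB2HSV);H,S,V=[hsv[...,i].astype(int) for i in range(3)]
roi=np.zeros(H.shape,bool);roi[150:300,210:360]=1
def circ(P):
    A=np.c_[2*P,np.ones(len(P))];x=np.linalg.lstsq(A,(P**2).sum(1),rcond=None)[0];return x[:2],np.sqrt(x[2]+x[:2]@x[:2])
# edge search radially
def edge(cx,cy,r0,r1,z,sgn):
    g=cv2.GaussianBlur(cv2.cvtColor(c["image"],cv2.COLOR_RGB2GRAY),(0,0),0.8).astype(np.float32)
    P=[]
    for a in np.radians(np.arange(0,360,3)):
        r=np.arange(r0,r1,.25).astype(np.float32)
        v=cv2.remap(g,(cx+r*np.cos(a)).astype(np.float32)[None],(cy+r*np.sin(a)).astype(np.float32)[None],1)[0]
        d=np.gradient(v)*sgn;k=d.argmax();P.append(ray(c,(cx+r[k]*np.cos(a),cy+r[k]*np.sin(a)),z)[:2])
    P=np.array(P);w=np.ones(len(P),bool)
    for _ in range(6):
        ce,R=circ(P[w]);e=abs(np.hypot(*(P-ce).T)-R);w=e<max(1.5,2*np.median(e))
    return ce.round(2),round(R,2),w.sum()
e1=edge(283.5,227.75,43,54,18,1);e2=edge(282,225.5,20,28,70,-1);e3=edge(283.5,227.75,55,66,18,-1)
print(e1,e2,e3)
C=np.array([e1[0],e2[0],e3[0]]);
P=(C[0]+C[2])/2;print("pivot",P)
for n,uv,z in(("handle top",(210+386/4,150+132/4),112),("pointer tip",(210+422/4,150+116/4),28),("pointer c",(313.9,181),28),("mark inner",(210+243/4,150+80/4),22),("mark blob",(269.2,164.1),22),("knobA",(210+320/4,150+260/4),114),("knobB",(210+245/4,150+330/4),114)):
    X=ray(c,uv,z)[:2];d=X-P;print(n,X.round(1),round(np.hypot(*d),1),round(np.arctan2(d[1],d[0]),3))
# second view: scene
s=capture("scene")
hv=cv2.cvtColor(s["image"],cv2.COLOR_RGB2HSV);h,ss,v=[hv[...,i].astype(int) for i in range(3)]
ro=np.zeros(h.shape,bool);ro[210:350,280:430]=1
print("red",blobs(s,ro&(ss>100)&((h<8)|(h>172)))[:3]);print("yel",blobs(s,ro&(ss>90)&(h>18)&(h<35))[:4])
for n,uv,z in(("handle top",(280+160/4,210+247/4),112),("pointer tip",(280+106/4,210+384/4),28),("mark in",(280+293/4,210+471/4),22)):
    X=ray(s,uv,z)[:2];d=X-P;print(n,X.round(1),round(np.hypot(*d),1),round(np.arctan2(d[1],d[0]),3))
E
```

```text
(array([561.06,  76.31]), np.float64(103.56), np.int64(100)) (array([561.04,  76.37]), np.float64(49.2), np.int64(110)) (array([560.92,  76.33]), np.float64(129.47), np.int64(117))
pivot [560.99  76.32]
handle top [640.4  23.4] 95.4 -0.587
pointer tip [662.9   6.3] 123.7 -0.602
pointer c [658.7   9.8] 118.2 -0.598
mark inner [684.2 102.2] 125.9 0.207
mark blob [697.  105.5] 139.1 0.211
knobA [576.5  56.5] 25.2 -0.908
knobB [542.1  93.6] 25.6 2.4
red [(48, [353.0, 335.6], [350, 329, 7, 11])]
yel [(19, [309.2, 302.8], [307, 301, 6, 5]), (1, [365.0, 249.0], [365, 249, 1, 1]), (1, [354.0, 253.0], [354, 253, 1, 1]), (1, [352.0, 256.0], [352, 256, 1, 1])]
handle top [633.6  26. ] 88.4 -0.606
pointer tip [662.4   7.9] 122.4 -0.593
mark in [683.4 104.4] 125.6 0.226
```

```bash
cat >> h.py <<'E'
from scipy.spatial.transform import Rotation as Ro
def st():
    s=sense();R=Ro.from_quat(s["ee_rot"]).as_matrix()
    print("t",round(s["clock"],2),"p",s["position"].round(1),"yaw_y",round(float(np.arctan2(R[1,1],R[0,1])),3),"x",R[:,0].round(3),"F",s["force"].round(2),"T",s["ft_torque"].round(3),"w",round(s["width"],1),"q",s["joint_pos"].round(3))
    return s
E
python3 -c "
from h import *;st()"
```

```text
t 0.35 p [151.3 528.7 231.1] yaw_y 1.292 x [-0. -0. -1.] F [-0.26 -1.26 -0.27] T [ 0.045  0.016 -0.044] w 85.5 q [ 1.158  0.326 -0.193  1.052  0.     1.437]
```

step_arm --steps '[[[0.027,-0.03,0,-0.045,1],[0.027,-0.03,0,-0.045,1],[0.027,-0.03,0,-0.045,1],[0.027,-0.03,0,-0.045,1],[0.027,-0.03,0,-0.045,1],[0.027,-0.03,0,-0.045,1],[0.027,-0.03,0,-0.045,1],[0.027,-0.03,0,-0.045,1],[0.027,-0.03,0,-0.045,1],[0.027,-0.03,0,-0.045,1],[0.027,-0.03,0,-0.045,1],[0.027,-0.03,0,-0.045,1]]]'

```text
clock: 1.35
position: [478.5, 160.1, 232.3]
ee_rot: [0.287, 0.646, -0.282, 0.649]
force: [-0.1, 0.5, 0.6]
width: 85.0
```

step_arm --steps '[[[0.027,-0.028,0,0,1],[0.027,-0.028,0,0,1],[0.026,-0.027,0,0,1],[0,0,0,0,1]]]'

```text
clock: 1.68
position: [566.4, 66.0, 232.6]
ee_rot: [0.29, 0.643, -0.285, 0.649]
force: [0.6, -0.0, -0.1]
width: 85.3
```

```bash
python3 - <<'E'
from h import *
st();c=capture("wrist");cv2.imwrite("pics/w1.png",c["image"][:,:,::-1]);print(-c["R"].T@c["t"],c["R"][2])
np.save("w1.npy",c,allow_pickle=True)
E
```

```text
t 1.68 p [566.4  66.  232.6] yaw_y 0.734 x [ 0.01   0.003 -1.   ] F [ 0.57 -0.02 -0.1 ] T [ 0.039  0.017 -0.059] w 85.3 q [-0.015  0.355 -0.148  1.058  0.004  0.822]
[515.11606568 120.51628211 374.56068405] [ 0.20538244 -0.21350458 -0.95510934]
```

View pics/w1.png

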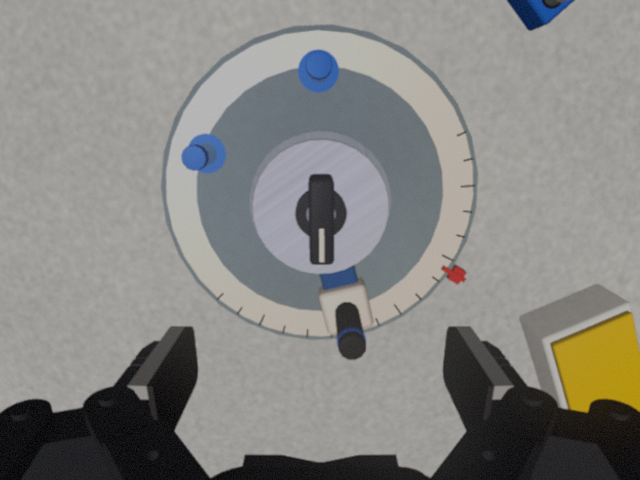

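The knob bar runs from (321,176) to (322,263), almost upright in the picture. The jaws straddle it, the handle is at (350,345) and the mark at (446,269).

```bash
python3 - <<'E'
from h import *
c=np.load("w1.npy",allow_pickle=True).item()
im=c["image"];V=im.max(2).astype(int)
for r in(180,186,192,240,248,256,260):
    x=np.where((V[r,290:350]<75)|((im[r,290:350].min(1)>140)&(abs(np.arange(290,350)-322)<6)))[0]+290;print(r,x.min(),x.max())
crop(c,260,150,400,370,"w1c",2)
for z,uvs in((114,[(321,175.5),(321.5,262)]),(22,[(446,269)])):
    P=[ray(c,u,z)[:2] for u in uvs];print(z,[p.round(1) for p in P])
    if len(P)==2:d=P[1]-P[0];print((P[0]+P[1])/2,np.hypot(*d),np.arctan2(d[1],d[0]))
g=cv2.cvtColor(im,cv2.COLOR_RGB2GRAY)
m=cv2.inRange(im,(0,0,0),(60,60,60))[165:275,300:345]
print(m.any(1).nonzero()[0][[0,-1]]+165)
E
```

```text
180 310 331
186 309 332
192 306 335
240 310 332
248 310 332
256 311 332
260 311 332
114 [array([538.9,  98.9]), array([576.2,  58.1])]
[557.5707337   78.50919753] 55.22777373008749 -0.8302901125838579
22 [array([684. , 104.6])]
[175 263]
```

View pics/w1c.png

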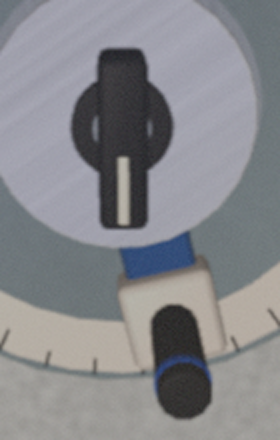

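step_arm --steps '[[[0,0,0,0,1],[-0.003,0.005,-0.03,0.005,1],[-0.002,0.004,-0.03,0,1],[0,0,-0.03,0,1],[0,0,-0.02,0,1]]]'

```text
clock: 2.15
position: [559.7, 80.8, 125.0]
ee_rot: [0.289, 0.642, -0.279, 0.652]
force: [-0.4, -1.0, -0.8]
width: 85.6
```

```bash
python3 -c "
from h import *;st()"
```

```text
t 2.15 p [559.7  80.8 125. ] yaw_y 0.743 x [ 0.019  0.007 -1.   ] F [-0.4  -1.04 -0.81] T [-0.043  0.086 -0.021] w 85.6 q [ 0.009  0.432 -0.325  0.794  0.007  0.837]
```

step_arm --steps '[[[0,-0.002,-0.02,0,1],[0,-0.002,-0.014,0,1],[0,0,-0.005,0,1],[0,0,0,0,1]]]'

```text
clock: 2.48
position: [550.9, 82.8, 80.3]
ee_rot: [0.285, 0.647, -0.278, 0.65]
force: [-0.6, 0.9, -0.4]
width: 85.0
```

```bash
python3 -c "
from h import *;st();c=capture('scene');crop(c,260,190,430,330,'s2',4);c=capture('wrist');cv2.imwrite('pics/w2.png',c['image'][:,:,::-1])"
```

```text
t 2.48 p [550.9  82.8  80.3] yaw_y 0.752 x [ 0.008  0.008 -1.   ] F [-0.6   0.89 -0.39] T [-0.013  0.03   0.014] w 85.0 q [ 0.012  0.478 -0.385  0.699  0.008  0.831]
```

View pics/w2.png

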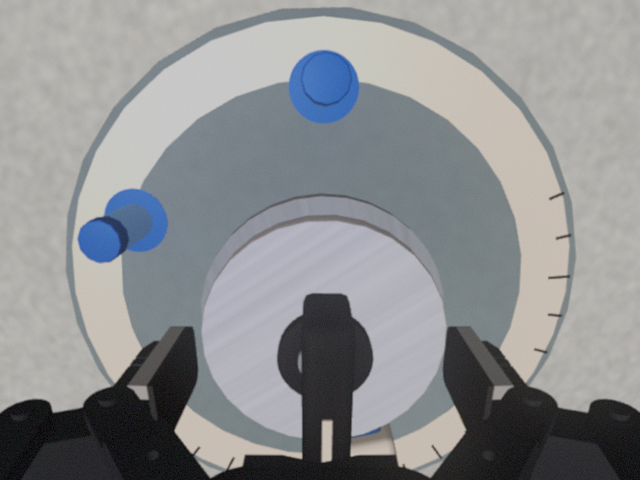

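step_arm --steps '[[[0.005,-0.003,0,-0.004,1],[0.003,-0.002,0.001,-0.002,1],[0,0,0,0,1]]]'

```text
clock: 2.83
position: [563.3, 78.2, 86.4]
ee_rot: [0.288, 0.644, -0.278, 0.652]
force: [0.5, -0.9, 0.5]
width: 85.2
```

```bash
python3 -c "
from h import *;st()"
```

```text
t 2.83 p [563.3  78.2  86.4] yaw_y 0.747 x [ 0.017  0.008 -1.   ] F [ 0.48 -0.88  0.54] T [-0.028  0.045 -0.014] w 85.2 q [ 0.004  0.484 -0.357  0.714  0.008  0.828]
```

step_arm --steps '[[[-0.002,-0.001,-0.003,0,1],[0,0,0,0,1],[0,0,0,0,1]]]'

```text
clock: 3.08
position: [563.3, 76.6, 85.2]
ee_rot: [0.289, 0.642, -0.278, 0.653]
force: [0.1, 0.3, -0.2]
width: 85.5
```

```bash
python3 -c "
from h import *;st()"
```

```text
t 3.08 p [563.3  76.6  85.2] yaw_y 0.746 x [ 0.021  0.008 -1.   ] F [ 0.14  0.28 -0.2 ] T [-0.095  0.019  0.026] w 85.5 q [ 0.001  0.482 -0.363  0.705  0.008  0.826]
```

step_arm --newtons 90 --steps '[[[-0.001,0,-0.002,0,0.5],[0,0,0,0,0],[0,0,0,0,0],[0,0,0,0,0],[0,0,0,0,0],[0,0,0,0,0]]]'

```text
clock: 3.58
position: [560.8, 75.5, 83.1]
ee_rot: [0.288, 0.642, -0.279, 0.653]
force: [0.1, 1.5, 0.6]
width: 15.1
```

```bash
python3 -c "
from h import *;st();c=capture('wrist');cv2.imwrite('pics/w3.png',c['image'][:,:,::-1])"
```

```text
t 3.58 p [560.8  75.5  83.1] yaw_y 0.745 x [ 0.018  0.005 -1.   ] F [0.12 1.49 0.63] T [-0.743  1.269  0.102] w 15.1 q [ 0.     0.482 -0.37   0.701  0.005  0.826]
```

View pics/w3.png

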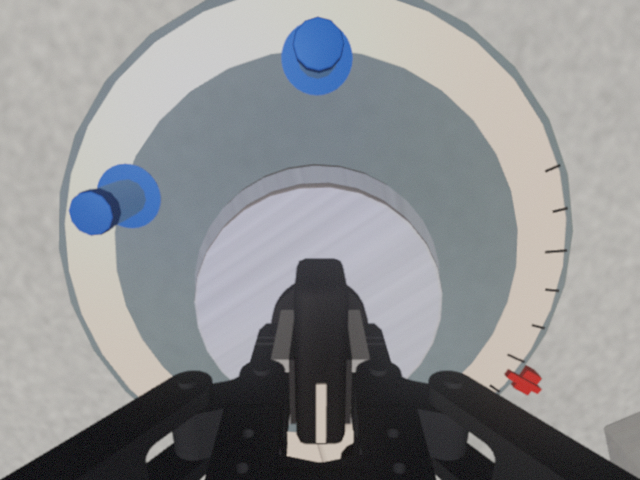

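step_arm --steps '[[[0,0,0,0.06,0],[0,0,0,0.06,0],[0,0,0,0.06,0],[0,0,0,0.06,0],[0,0,0,0.06,0],[0,0,0,0.06,0]]]'

```text
clock: 4.13
position: [561.2, 76.2, 83.0]
ee_rot: [0.164, 0.685, -0.154, 0.694]
force: [-0.1, 2.7, 0.6]
width: 14.5
```

```bash
python3 -c "
from h import *;st()"
```

```text
t 4.13 p [561.2  76.2  83. ] yaw_y 1.118 x [ 0.015  0.011 -1.   ] F [-0.14  2.67  0.63] T [-0.355  0.39  -0.368] w 14.5 q [-0.001  0.485 -0.365  0.705  0.011  0.451]
```

step_arm --steps '[[[0,0,0,0.06,0],[0,0,0,0.06,0],[0,0,0,0.06,0],[0,0,0,0.06,0],[0,0,0,0.06,0],[0,0,0,0.06,0],[0,0,0,0.06,0],[0,0,0,0.04,0],[0,0,0,0,0]]]'

```text
clock: 4.88
position: [561.4, 77.3, 83.1]
ee_rot: [-0.005, 0.704, 0.015, 0.71]
force: [-0.4, 1.5, 0.9]
width: 14.9
```

```bash
python3 -c "
from h import *;st();c=capture('wrist');cv2.imwrite('pics/w4.png',c['image'][:,:,::-1])"
```

```text
t 4.88 p [561.4  77.3  83.1] yaw_y 1.598 x [ 0.009  0.015 -1.   ] F [-0.42  1.49  0.92] T [-0.485  0.161 -0.152] w 14.9 q [-0.001  0.489 -0.357  0.716  0.015 -0.028]
```

View pics/w4.png

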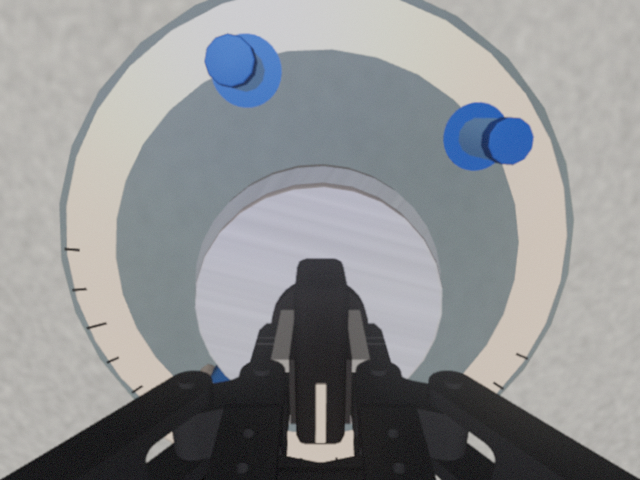

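step_arm --steps '[[[0,0,0,0,1],[0,0,0,0,1],[0,0,0,0,1],[0,0,0.03,0,1],[0,0,0.03,0,1],[0.01,-0.007,0.01,-0.1,1],[0.015,-0.01,0,-0.1,1],[0.015,-0.01,0,-0.1,1],[0.015,-0.01,0,-0.1,1],[0.01,-0.007,0,-0.1,1],[0.003,-0.003,0,-0.1,1],[0,0,0,0,1]]]'

```text
clock: 5.93
position: [631.3, 29.2, 157.1]
ee_rot: [0.218, 0.67, -0.204, 0.68]
force: [-0.3, 0.2, -0.3]
width: 85.4
```

```bash
python3 -c "
from h import *;st();c=capture('wrist');cv2.imwrite('pics/w5.png',c['image'][:,:,::-1]);c=capture('top');crop(c,210,150,360,300,'t5')"
```

```text
t 5.93 p [631.3  29.2 157.1] yaw_y 0.964 x [ 0.02   0.014 -1.   ] F [-0.32  0.19 -0.3 ] T [ 0.01   0.03  -0.019] w 85.4 q [-0.078  0.515 -0.097  0.94   0.016  0.529]
```

View pics/w5.png

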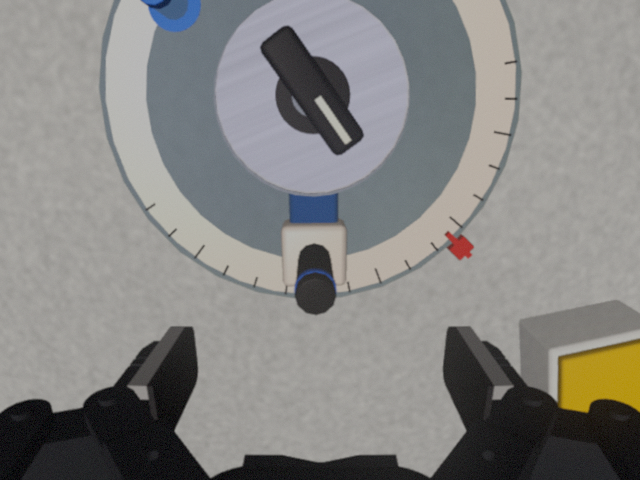

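The jaws straddle the handle, which is at (316,290), nearly centred. The knob now lies at the freed angle.

step_arm --newtons 40 --steps '[[[0.002,-0.002,-0.025,0,1],[0.002,-0.001,-0.025,0,1],[0.001,0,-0.018,0,1],[0,0,-0.005,0,1],[0,0,0,0,1],[0,0,0,0,1]]]'

```text
clock: 6.53
position: [633.5, 29.4, 83.5]
ee_rot: [0.212, 0.672, -0.197, 0.682]
force: [0.5, -0.3, 0.7]
width: 85.3
```

```bash
python3 -c "
from h import *;st();c=capture('wrist');cv2.imwrite('pics/w6.png',c['image'][:,:,::-1])"
```

```text
t 6.53 p [633.5  29.4  83.5] yaw_y 0.984 x [ 0.02   0.016 -1.   ] F [ 0.54 -0.27  0.73] T [-0.003  0.07   0.042] w 85.3 q [-0.078  0.589 -0.175  0.788  0.017  0.509]
```

View pics/w6.png

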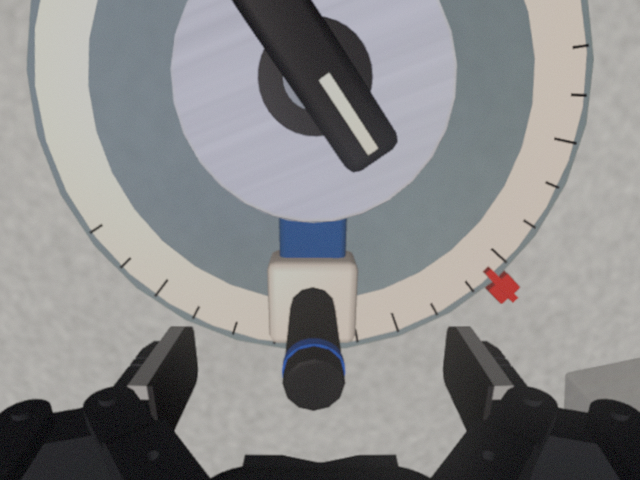

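step_arm --newtons 40 --steps '[[[0.002,-0.003,-0.004,-0.005,1],[0,0,0,0,0.5],[0,0,0,0,0],[0,0,0,0,0],[0,0,0,0,0],[0,0,0,0,0]]]'

```text
clock: 7.08
position: [638.8, 26.2, 84.4]
ee_rot: [0.214, 0.669, -0.198, 0.684]
force: [-1.2, 0.4, -0.3]
width: 25.8
```

```bash
python3 -c "
from h import *;st();c=capture('wrist');cv2.imwrite('pics/w7.png',c['image'][:,:,::-1])"
```

```text
t 7.08 p [638.8  26.2  84.4] yaw_y 0.98 x [ 0.028  0.015 -0.999] F [-1.15  0.41 -0.3 ] T [-0.093  0.076 -0.037] w 25.8 q [-0.083  0.592 -0.168  0.785  0.018  0.508]
```

View pics/w7.png

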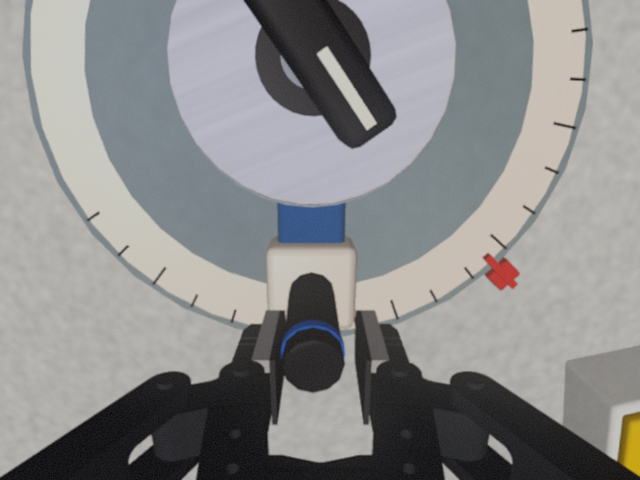

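step_arm --steps '[[[0,0,-0.005,0,0.5],[0,0,-0.003,0,0],[0,0,0,0,0],[0,0,0,0,0],[0,0,0,0,0]]]'

```text
clock: 7.55
position: [639.4, 25.5, 77.4]
ee_rot: [0.213, 0.668, -0.198, 0.685]
force: [0.2, 0.8, 2.3]
width: 19.2
```

```bash
python3 -c "
from h import *;st()"
```

```text
t 7.55 p [639.4  25.5  77.4] yaw_y 0.981 x [ 0.03   0.012 -0.999] F [0.23 0.79 2.3 ] T [-0.435  0.446  0.029] w 19.2 q [-0.082  0.599 -0.176  0.768  0.015  0.508]
```

step_arm --steps '[[[0.003,0.0046,0,0.06,0],[0.0027,0.0048,0,0.06,0],[0.0024,0.005,0,0.06,0]]]'

```text
clock: 7.8
position: [646.5, 39.0, 77.4]
ee_rot: [0.15, 0.685, -0.136, 0.7]
force: [-0.3, 2.3, 4.3]
width: 19.3
```

```bash
python3 -c "
from h import *;st()"
```

```text
t 7.8 p [646.5  39.   77.4] yaw_y 1.163 x [ 0.025  0.016 -1.   ] F [-0.32  2.28  4.27] T [-0.249  0.544 -0.48 ] w 19.3 q [-0.062  0.614 -0.146  0.786  0.017  0.346]
```

step_arm --steps '[[[0.0021,0.0051,0,0.06,0],[0.0018,0.0052,0,0.06,0],[0.0014,0.0053,0,0.06,0],[0.0011,0.0054,0,0.06,0],[0.0008,0.0055,0,0.06,0],[0.0005,0.0055,0,0.06,0],[0,0.0055,0,0.06,0]]]'

```text
clock: 8.38
position: [654.4, 79.1, 77.4]
ee_rot: [-0.0, 0.702, 0.018, 0.712]
force: [-1.0, 2.2, 3.3]
width: 19.1
```

```bash
python3 -c "
from h import *;st();c=capture('wrist');cv2.imwrite('pics/w8.png',c['image'][:,:,::-1]);c=capture('scene');crop(c,260,190,430,330,'s8',4)"
```

```text
t 8.38 p [654.4  79.1  77.4] yaw_y 1.597 x [ 0.015  0.025 -1.   ] F [-1.05  2.18  3.28] T [-0.462  0.337 -0.413] w 19.1 q [-0.003  0.639 -0.1    0.817  0.025 -0.029]
```

View pics/w8.png

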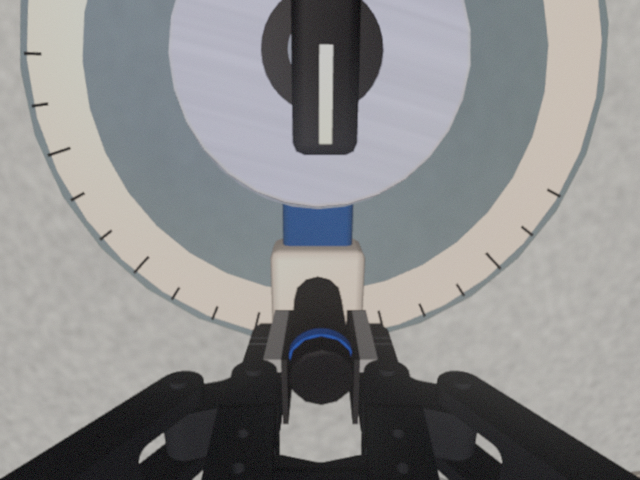

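View pics/s8.png

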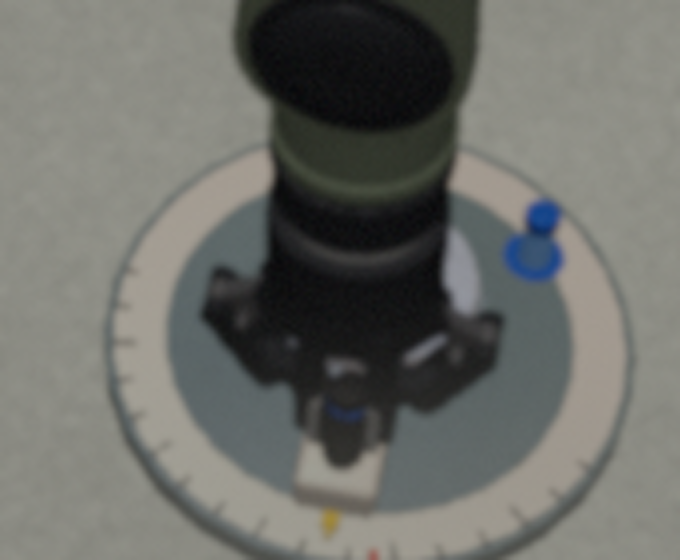

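step_arm --steps '[[[-0.0004,0.005,0,0.05,0],[-0.0008,0.0045,0,0.05,0],[-0.0008,0.003,0,0.03,0],[0,0,0,0,0]]]'

```text
clock: 8.82
position: [653.3, 92.1, 77.4]
ee_rot: [-0.045, 0.7, 0.063, 0.71]
force: [-2.1, 2.9, 2.7]
width: 19.2
```

```bash
cat >> h.py <<'E'
P0=np.array([561.,76.3])
def ptr(name,roi):
    c=capture(name);x0,y0,x1,y1=roi
    hv=cv2.cvtColor(c["image"],cv2.COLOR_RGB2HSV);h,s,v=[hv[...,i].astype(int) for i in range(3)]
    ro=np.zeros(h.shape,bool);ro[y0:y1,x0:x1]=1
    for n,m,z in(("red",ro&(s>90)&((h<8)|(h>172)),22),("yel",ro&(s>80)&(h>17)&(h<36),28)):
        for b in blobs(c,m)[:2]:
            d=ray(c,b[1],z)[:2]-P0;print(name,n,b,"r",round(np.hypot(*d),1),"ang",round(float(np.arctan2(d[1],d[0])),4))
    return c
E
python3 -c "
from h import *;st();c=ptr('scene',(280,290,430,350));crop(c,310,290,400,350,'s9',7);c=ptr('top',(210,150,360,200));crop(c,240,150,320,210,'t9',7)"
```

```text
t 8.82 p [653.3  92.1  77.4] yaw_y 1.723 x [ 0.013  0.027 -1.   ] F [-2.07  2.89  2.73] T [ 0.11   0.381 -0.21 ] w 19.2 q [ 0.016  0.641 -0.097  0.819  0.026 -0.136]
scene red (55, [352.9, 335.6], [349, 329, 8, 12]) r 142.2 ang 0.2182
scene yel (21, [349.6, 320.4], [348, 318, 4, 6]) r 113.5 ang 0.1639
```

View pics/s9.png

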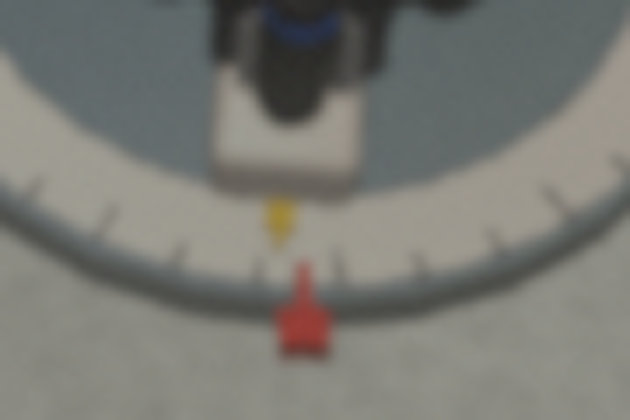

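View pics/t9.png

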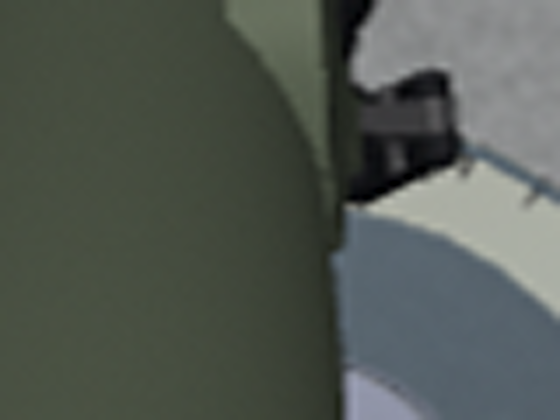

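step_arm --steps '[[[-0.0007,0.0037,0,0.045,0],[0,0,0,0,0],[0,0,0,0,0]]]'

```text
clock: 9.17
position: [652.6, 95.6, 77.4]
ee_rot: [-0.058, 0.698, 0.077, 0.709]
force: [-0.7, 1.2, 3.0]
width: 18.9
```

```bash
python3 -c "
from h import *;st();c=ptr('scene',(280,290,430,350));crop(c,310,290,400,350,'s10',7)
for r in (105,113,122,130,142): print(r,[proj(c,[[P0[0]+r*np.cos(a),P0[1]+r*np.sin(a),z]]).round(2).tolist() for a in (.2,.215,.23) for z in(22,28)])"
```

```text
t 9.17 p [652.6  95.6  77.4] yaw_y 1.763 x [ 0.012  0.028 -1.   ] F [-0.74  1.23  3.01] T [-0.335  0.202 -0.269] w 18.9 q [ 0.021  0.641 -0.096  0.821  0.028 -0.171]
scene red (57, [353.0, 335.6], [349, 329, 9, 12]) r 142.2 ang 0.2195
scene yel (21, [351.7, 320.7], [350, 318, 4, 7]) r 113.9 ang 0.199
105 [[[351.56, 318.1]], [[351.77, 316.58]], [[352.38, 318.13]], [[352.59, 316.6]], [[353.21, 318.15]], [[353.42, 316.62]]]
113 [[[351.55, 321.8]], [[351.76, 320.29]], [[352.44, 321.83]], [[352.65, 320.31]], [[353.33, 321.85]], [[353.55, 320.33]]]
122 [[[351.54, 326.0]], [[351.75, 324.5]], [[352.51, 326.03]], [[352.72, 324.53]], [[353.47, 326.05]], [[353.69, 324.55]]]
130 [[[351.54, 329.77]], [[351.74, 328.27]], [[352.57, 329.8]], [[352.78, 328.31]], [[353.6, 329.82]], [[353.82, 328.33]]]
142 [[[351.52, 335.48]], [[351.73, 334.0]], [[352.66, 335.51]], [[352.87, 334.04]], [[353.79, 335.53]], [[354.01, 334.06]]]
```

View pics/s10.png

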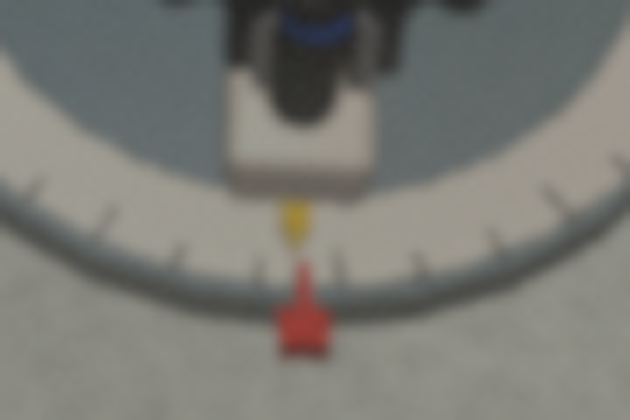

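step_arm --steps '[[[-0.0003,0.0016,0,0.017,0],[0,0,0,0,0],[0,0,0,0,0]]]'

```text
clock: 9.47
position: [652.4, 96.8, 77.4]
ee_rot: [-0.064, 0.698, 0.083, 0.708]
force: [0.1, 2.8, 3.0]
width: 19.1
```

```bash
python3 -c "
from h import *;st();c=ptr('scene',(280,290,430,350))"
```

```text
t 9.47 p [652.4  96.8  77.4] yaw_y 1.778 x [ 0.012  0.029 -1.   ] F [0.09 2.78 2.97] T [-0.184  0.178 -0.321] w 19.1 q [ 0.022  0.641 -0.096  0.821  0.029 -0.185]
scene red (57, [353.0, 335.6], [349, 329, 9, 12]) r 142.2 ang 0.2195
scene yel (23, [352.6, 320.9], [351, 318, 4, 7]) r 114.3 ang 0.214
```

step_arm --steps '[[[0,0,0,0,0.5],[0,0,0,0,1],[0,0,0,0,1],[0,0,0.03,0,1],[0,0,0.03,0,1],[-0.02,-0.005,0.01,0,1],[-0.03,-0.007,0,0,1],[-0.02,-0.004,0,0,1],[0,0,0,0,1]]]'

```text
clock: 10.27
position: [578.6, 76.6, 145.4]
ee_rot: [-0.064, 0.7, 0.082, 0.706]
force: [0.3, 1.1, -0.6]
width: 85.3
```

```bash
python3 -c "
from h import *;st();c=ptr('scene',(280,290,430,350));crop(c,310,290,400,350,'s11',7);c=ptr('wrist',(0,0,640,480));cv2.imwrite('pics/w11.png',c['image'][:,:,::-1]);np.save('w11.npy',c,allow_pickle=True)"
```

```text
t 10.27 p [578.6  76.6 145.4] yaw_y 1.778 x [ 0.006  0.025 -1.   ] F [ 0.25  1.1  -0.6 ] T [-0.072  0.028 -0.011] w 85.3 q [-0.008  0.45  -0.238  0.877  0.025 -0.215]
scene red (54, [352.9, 335.7], [349, 329, 8, 12]) r 142.4 ang 0.2182
scene yel (22, [352.6, 320.8], [351, 318, 4, 7]) r 114.0 ang 0.214
wrist red (2, [29.5, 458.0], [29, 458, 2, 1]) r 310.6 ang -0.6603
wrist red (1, [634.0, 478.0], [634, 478, 1, 1]) r 364.5 ang 1.0655
wrist yel (2, [607.5, 456.5], [607, 456, 2, 2]) r 312.3 ang 1.0652
wrist yel (2, [263.5, 468.5], [263, 468, 2, 2]) r 206.2 ang -0.0127
```

View pics/w11.png

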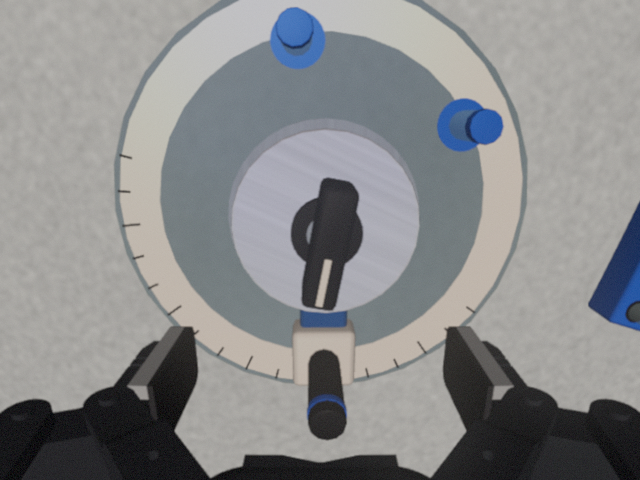

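View pics/s11.png

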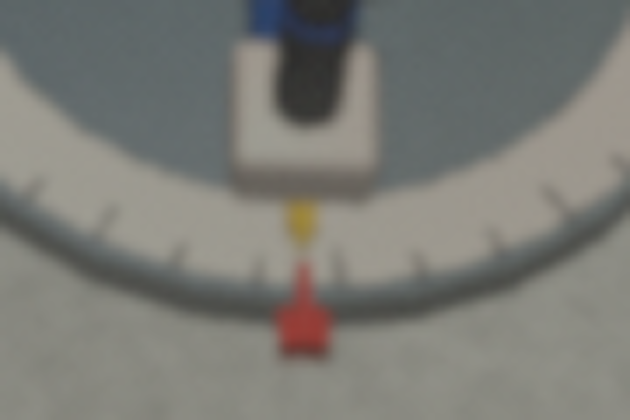

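step_arm --steps '[[[0,0,0.02,0,1],[-0.01,0.025,0.01,0,1],[-0.015,0.03,0,0,1],[-0.015,0.03,0,0,1],[-0.015,0.03,0,0,1],[-0.015,0.03,0,0,1],[-0.015,0.03,0,0,1],[-0.01,0.02,0,0,1],[0,0,0,0,1]]]'

```text
clock: 11.12
position: [496.0, 280.0, 175.3]
ee_rot: [-0.061, 0.696, 0.08, 0.711]
force: [0.5, -0.0, 0.0]
width: 85.6
```

```bash
python3 -c "
from h import *;st();c=ptr('top',(210,150,360,200));crop(c,210,150,360,300,'t12',4);crop(c,250,155,300,190,'t12b',14);c=ptr('scene',(280,290,430,350))"
```

```text
t 11.12 p [496.  280.  175.3] yaw_y 1.771 x [ 0.018  0.028 -0.999] F [ 0.5  -0.02  0.01] T [-0.017  0.039  0.041] w 85.6 q [ 0.374  0.383 -0.26   0.9    0.019  0.174]
top red (48, [269.1, 164.2], [266, 160, 7, 10]) r 139.0 ang 0.2132
top yel (15, [271.3, 172.5], [270, 170, 4, 5]) r 119.2 ang 0.2048
scene red (56, [353.0, 335.7], [349, 329, 9, 12]) r 142.4 ang 0.2195
scene yel (22, [352.6, 320.8], [351, 318, 4, 7]) r 114.0 ang 0.214
```

View pics/t12.png

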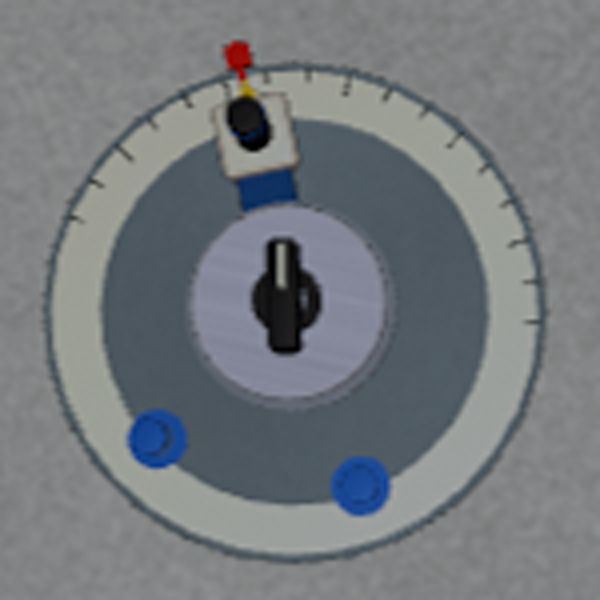

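View pics/t12b.png

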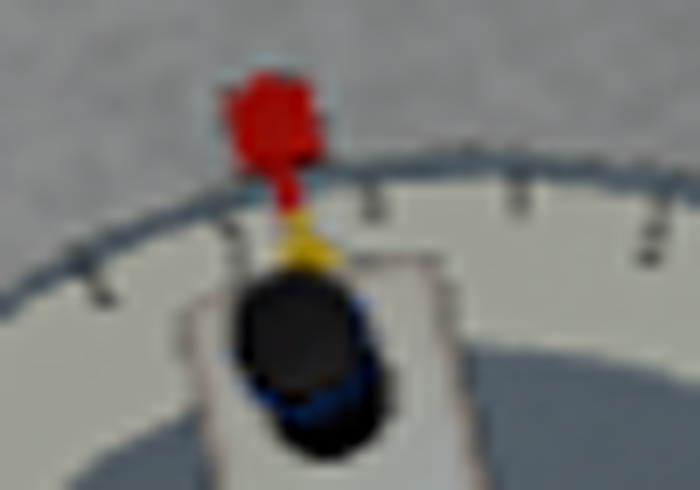

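Pointer and mark line up within about 0.008 rad in both views. Next I go back to the knob.

step_arm --steps '[[[0.009,-0.025,0,-0.04,1],[0.009,-0.028,0,-0.04,1],[0.009,-0.028,0,-0.04,1],[0.009,-0.028,0,-0.04,1],[0.009,-0.028,0,-0.01,1],[0.009,-0.028,0,0,1],[0.005,-0.015,-0.02,0,1],[0,0,-0.02,0,1],[0,0,0,0,1]]]'

```text
clock: 11.97
position: [569.9, 78.2, 134.2]
ee_rot: [0.003, 0.695, 0.009, 0.719]
force: [-0.6, 0.9, -0.8]
width: 85.3
```

```bash
python3 -c "
from h import *;st()"
```

```text
t 11.97 p [569.9  78.2 134.2] yaw_y 1.579 x [ 0.033  0.017 -0.999] F [-0.64  0.92 -0.84] T [-0.055  0.091  0.009] w 85.3 q [-0.001  0.428 -0.306  0.804  0.018 -0.008]
```

step_arm --newtons 90 --steps '[[[-0.002,0,-0.02,0.005,1],[-0.001,-0.001,-0.018,0.005,1],[0,0,-0.007,0.005,1],[0,0,0,0,1],[0,0,0,0,1]]]'

```text
clock: 12.38
position: [570.8, 71.9, 89.6]
ee_rot: [0.0, 0.695, 0.011, 0.719]
force: [-0.4, 1.0, 0.2]
width: 85.6
```

```bash
python3 -c "
from h import *;st()"
```

```text
t 12.38 p [570.8  71.9  89.6] yaw_y 1.587 x [ 0.035  0.017 -0.999] F [-0.38  1.02  0.25] T [-0.045 -0.012 -0.034] w 85.6 q [-0.012  0.478 -0.357  0.701  0.017 -0.027]
```

step_arm --steps '[[[-0.005,0.003,-0.004,0.005,1],[-0.003,0.001,0,0,1],[0,0,0,0,1],[0,0,0,0,1]]]'

```text
clock: 12.72
position: [564.3, 76.9, 88.7]
ee_rot: [-0.002, 0.693, 0.014, 0.721]
force: [0.2, 0.1, -0.8]
width: 85.5
```

```bash
python3 -c "
from h import *;st()"
```

```text
t 12.72 p [564.3  76.9  88.7] yaw_y 1.593 x [ 0.039  0.017 -0.999] F [ 0.19  0.07 -0.76] T [-0.017 -0.019  0.022] w 85.5 q [-0.003  0.467 -0.379  0.685  0.017 -0.025]
```

step_arm --newtons 90 --steps '[[[-0.002,0,-0.005,0,1],[0,0,0,0,1],[0,0,0,0,0.5],[0,0,0,0,0],[0,0,0,0,0],[0,0,0,0,0],[0,0,0,0,0],[0,0,0,0,0],[0,0,0,0,0]]]'

```text
clock: 13.47
position: [563.0, 77.3, 85.0]
ee_rot: [-0.003, 0.692, 0.014, 0.722]
force: [0.2, 2.1, -0.9]
width: 14.7
```

```bash
python3 -c "
from h import *;st()
c=capture('wrist');cv2.imwrite('pics/w14.png',c['image'][:,:,::-1])"
```

```text
t 13.47 p [563.   77.3  85. ] yaw_y 1.594 x [ 0.042  0.016 -0.999] F [ 0.18  2.05 -0.9 ] T [-0.246 -0.011 -0.054] w 14.7 q [-0.002  0.468 -0.39   0.671  0.016 -0.025]
```

View pics/w14.png

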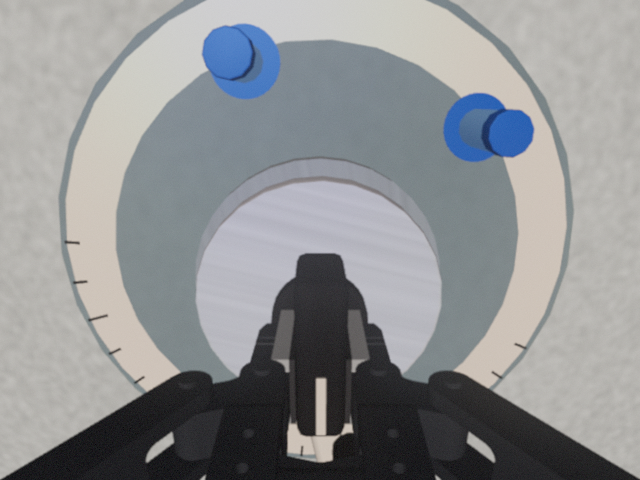

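step_arm --steps '[[[0,0,0,-0.05,0],[0,0,0,-0.05,0],[0,0,0,-0.05,0],[0,0,0,-0.05,0]]]'

```text
clock: 13.85
position: [563.1, 76.6, 85.0]
ee_rot: [0.067, 0.689, -0.061, 0.72]
force: [-0.5, -0.0, 1.0]
width: 14.4
```

```bash
cat >> h.py <<'E'
def tq():
    s=sense();R=Ro.from_quat(s["ee_rot"]).as_matrix()
    l="t %.2f yaw %.4f Tz %.3f  tau6 %.3f w %.1f F %s vel6 %.3f"%(s["clock"],np.arctan2(R[1,1],R[0,1]),s["ft_torque"][2],s["tau"][5],s["width"],s["force"].round(1),s["joint_vel"][5]);print(l);open("log.txt","a").write(l+"\n")
E
python3 -c "
from h import *;tq()"
```

```text
t 13.85 yaw 1.3902 Tz 0.367  tau6 -0.157 w 14.4 F [-0.5 -0.   1. ] vel6 0.626
```

step_arm --steps '[[[0,0,0,-0.05,0],[0,0,0,-0.05,0]]]'

```text
clock: 14.02
position: [563.0, 76.1, 85.0]
ee_rot: [0.102, 0.684, -0.099, 0.715]
force: [-1.5, -0.4, 1.4]
width: 14.5
```

```bash
python3 -c "
from h import *;tq()"
```

```text
t 14.02 yaw 1.2870 Tz 0.314  tau6 -0.160 w 14.5 F [-1.5 -0.4  1.4] vel6 0.628
```

step_arm --steps '[[[0,0,0,-0.05,0],[0,0,0,-0.05,0]]]'

```text
clock: 14.18
position: [562.9, 75.7, 85.0]
ee_rot: [0.136, 0.678, -0.136, 0.709]
force: [0.0, -0.9, 1.4]
width: 14.3
```

```bash
python3 -c "
from h import *;tq()"
```

```text
t 14.18 yaw 1.1837 Tz 0.316  tau6 -0.163 w 14.3 F [ 0.  -0.9  1.4] vel6 0.629
```

step_arm --steps '[[[0,0,0,-0.05,0]]]'

```text
clock: 14.27
position: [562.8, 75.5, 85.0]
ee_rot: [0.154, 0.674, -0.154, 0.706]
force: [-0.8, -0.8, 0.8]
width: 14.8
```

```bash
python3 -c "
from h import *;tq()"
```

```text
t 14.27 yaw 1.1320 Tz 0.345  tau6 -0.164 w 14.8 F [-0.8 -0.8  0.8] vel6 0.628
```

step_arm --steps '[[[0,0,0,-0.05,0]]]'

```text
clock: 14.35
position: [562.7, 75.3, 85.0]
ee_rot: [0.171, 0.67, -0.173, 0.701]
force: [-0.6, -0.9, 0.4]
width: 14.3
```

```bash
python3 -c "
from h import *;tq()"
```

```text
t 14.35 yaw 1.0803 Tz 0.374  tau6 -0.166 w 14.3 F [-0.6 -0.9  0.4] vel6 0.627
```

step_arm --steps '[[[0,0,0,-0.04,0]]]'

```text
clock: 14.43
position: [562.6, 75.2, 85.0]
ee_rot: [0.184, 0.666, -0.187, 0.698]
force: [-0.5, -1.0, 1.0]
width: 14.5
```

```bash
python3 -c "
from h import *;tq()"
```

```text
t 14.43 yaw 1.0387 Tz 0.370  tau6 -0.003 w 14.5 F [-0.5 -1.   1. ] vel6 0.493
```

step_arm --steps '[[[0,0,0,-0.04,0]]]'

```text
clock: 14.52
position: [562.5, 75.0, 85.0]
ee_rot: [0.198, 0.663, -0.202, 0.694]
force: [-0.0, -1.2, 1.2]
width: 14.3
```

```bash
python3 -c "
from h import *;tq()"
```

```text
t 14.52 yaw 0.9975 Tz 0.339  tau6 -0.061 w 14.3 F [-0.  -1.2  1.2] vel6 0.502
```

step_arm --steps '[[[0,0,0,-0.04,0]]]'

```text
clock: 14.6
position: [562.5, 74.9, 85.0]
ee_rot: [0.212, 0.658, -0.216, 0.689]
force: [-0.0, -1.3, 1.0]
width: 14.7
```

```bash
python3 -c "
from h import *;tq()"
```

```text
t 14.60 yaw 0.9563 Tz 0.340  tau6 -0.062 w 14.7 F [-0.  -1.3  1. ] vel6 0.499
```

step_arm --steps '[[[0,0,0,-0.04,0]]]'

```text
clock: 14.68
position: [562.3, 74.7, 85.0]
ee_rot: [0.225, 0.654, -0.231, 0.685]
force: [-0.9, -0.3, 1.3]
width: 14.3
```

```bash
python3 -c "
from h import *;tq()"
```

```text
t 14.68 yaw 0.9150 Tz 0.268  tau6 -0.056 w 14.3 F [-0.9 -0.3  1.3] vel6 0.498
```

step_arm --steps '[[[0,0,0,-0.04,0]]]'

```text
clock: 14.77
position: [562.3, 74.6, 85.0]
ee_rot: [0.238, 0.649, -0.245, 0.68]
force: [-0.9, -0.5, 1.3]
width: 14.5
```

```bash
python3 -c "
from h import *;tq()"
```

```text
t 14.77 yaw 0.8739 Tz 0.301  tau6 -0.045 w 14.5 F [-0.9 -0.5  1.3] vel6 0.496
```

step_arm --steps '[[[0,0,0,-0.04,0]]]'

```text
clock: 14.85
position: [562.2, 74.5, 85.0]
ee_rot: [0.251, 0.644, -0.259, 0.674]
force: [0.6, -1.6, 0.2]
width: 14.8
```

```bash
python3 -c "
from h import *;tq()"
```

```text
t 14.85 yaw 0.8327 Tz 0.379  tau6 -0.031 w 14.8 F [ 0.6 -1.6  0.2] vel6 0.497
```

step_arm --steps '[[[0,0,0,-0.04,0]]]'

```text
clock: 14.93
position: [562.1, 74.4, 85.0]
ee_rot: [0.265, 0.639, -0.273, 0.669]
force: [0.4, -1.6, -0.3]
width: 14.5
```

```bash
python3 -c "
from h import *;tq()"
```

```text
t 14.93 yaw 0.7916 Tz 0.442  tau6 -0.017 w 14.5 F [ 0.4 -1.6 -0.3] vel6 0.496
```

step_arm --steps '[[[0,0,0,-0.04,0]]]'

```text
clock: 15.02
position: [562.0, 74.2, 85.0]
ee_rot: [0.277, 0.633, -0.286, 0.663]
force: [-0.6, -0.7, 1.4]
width: 14.6
```

```bash
python3 -c "
from h import *;tq()"
```

```text
t 15.02 yaw 0.7505 Tz 0.400  tau6 -0.003 w 14.6 F [-0.6 -0.7  1.4] vel6 0.494
```

step_arm --steps '[[[0,0,0,-0.04,0]]]'

```text
clock: 15.1
position: [561.8, 74.1, 85.0]
ee_rot: [0.29, 0.628, -0.3, 0.657]
force: [-1.7, -1.5, 0.9]
width: 14.5
```

```bash
python3 -c "
from h import *;tq()"
```

```text
t 15.10 yaw 0.7094 Tz 0.407  tau6 0.012 w 14.5 F [-1.7 -1.5  0.9] vel6 0.494
```

step_arm --steps '[[[0,0,0,-0.04,0]]]'

```text
clock: 15.18
position: [561.7, 74.0, 85.0]
ee_rot: [0.303, 0.622, -0.314, 0.651]
force: [-0.3, -1.5, 1.4]
width: 14.7
```

```bash
python3 -c "
from h import *;tq()"
```

```text
t 15.18 yaw 0.6684 Tz 0.468  tau6 0.028 w 14.7 F [-0.3 -1.5  1.4] vel6 0.493
```

step_arm --steps '[[[0,0,0,-0.04,0]]]'

```text
clock: 15.27
position: [561.6, 73.9, 85.0]
ee_rot: [0.316, 0.615, -0.327, 0.644]
force: [-1.2, -1.5, 1.1]
width: 14.8
```

```bash
python3 -c "
from h import *;tq()"
```

```text
t 15.27 yaw 0.6275 Tz 0.415  tau6 0.044 w 14.8 F [-1.2 -1.5  1.1] vel6 0.493
```

step_arm --steps '[[[0,0,0,-0.04,0]]]'

```text
clock: 15.35
position: [561.4, 73.8, 85.0]
ee_rot: [0.328, 0.609, -0.34, 0.637]
force: [-2.3, -0.8, 1.6]
width: 14.5
```

```bash
python3 -c "
from h import *;tq()"
```

```text
t 15.35 yaw 0.5866 Tz 0.450  tau6 0.060 w 14.5 F [-2.3 -0.8  1.6] vel6 0.493
```

step_arm --steps '[[[0,0,0,-0.04,0]]]'

```text
clock: 15.43
position: [561.4, 73.7, 85.0]
ee_rot: [0.34, 0.602, -0.353, 0.63]
force: [-0.6, 0.7, 1.0]
width: 14.7
```

```bash
python3 -c "
from h import *;tq()"
```

```text
t 15.43 yaw 0.5457 Tz 0.474  tau6 0.076 w 14.7 F [-0.6  0.7  1. ] vel6 0.492
```

step_arm --steps '[[[0,0,0,0,0],[0,0,0,0,0],[0,0,0,0,0]]]'

```text
clock: 15.68
position: [561.3, 73.7, 85.0]
ee_rot: [0.34, 0.602, -0.352, 0.63]
force: [-1.2, -0.4, 0.4]
width: 14.7
```

```bash
python3 -c "
from h import *
tq();T=[]
for i in range(16):
    capture('scene');T.append(sense()['ft_torque'][2])
print(np.mean(T),np.std(T));tq()"
```

```text
t 15.68 yaw 0.5473 Tz 0.139  tau6 0.137 w 14.7 F [-1.2 -0.4  0.4] vel6 -0.008
0.22266581162915366 0.037100970422651744
t 16.48 yaw 0.5466 Tz 0.266  tau6 0.249 w 14.5 F [-0.2 -0.6  0.7] vel6 -0.001
```

Three estimates give a clamp force of 34–38 N: the running torque rise in tau6 (0.138 N m), the same rise in Tz (0.137 N m), and 0.378 rad past the bite. I release here.

step_arm --steps '[[[0,0,0,0,0.5],[0,0,0,0,1],[0,0,0,0,1],[0,0,0,0,1],[0,0,0.03,0,1],[0,0,0.03,0,1],[0,0,0.02,0,1],[-0.015,0.03,0,0,1],[-0.015,0.03,0,0,1],[-0.015,0.03,0,0,1],[-0.015,0.03,0,0,1],[-0.01,0.02,0,0,1]]]'

```text
clock: 17.48
position: [491.9, 213.8, 169.1]
ee_rot: [0.346, 0.599, -0.357, 0.629]
force: [0.0, 0.4, 0.5]
width: 85.6
```

step_arm --steps '[[[-0.01,0.03,0,0,1],[-0.01,0.03,0,0,1],[0,0,0,0,1],[0,0,0,0,1]]]'

```text
clock: 17.82
position: [468.3, 280.9, 170.0]
ee_rot: [0.345, 0.6, -0.354, 0.63]
force: [0.4, 0.4, 0.1]
width: 85.2
```

```bash
python3 -c "
from h import *;st();c=ptr('top',(210,150,360,200));crop(c,210,150,360,300,'t20',4);cv2.imwrite('pics/t20f.png',c['image'][:,:,::-1]);c=ptr('scene',(280,290,430,350))"
```

```text
t 17.82 p [468.3 280.9 170. ] yaw_y 0.538 x [ 0.031 -0.032 -0.999] F [0.42 0.4  0.13] T [ 0.003  0.028 -0.008] w 85.2 q [ 0.429  0.36  -0.31   0.886 -0.042  1.462]
top red (48, [269.1, 164.2], [266, 160, 7, 10]) r 139.0 ang 0.2132
top red (2, [270.5, 183.0], [270, 183, 2, 1]) r 98.8 ang 0.2721
top yel (14, [271.2, 172.4], [270, 170, 4, 5]) r 119.5 ang 0.2062
top yel (1, [274.0, 185.0], [274, 185, 1, 1]) r 91.7 ang 0.2041
scene red (54, [352.9, 335.7], [349, 329, 8, 12]) r 142.4 ang 0.2182
scene yel (22, [352.6, 320.8], [351, 318, 4, 7]) r 114.0 ang 0.214
```

View pics/t20.png

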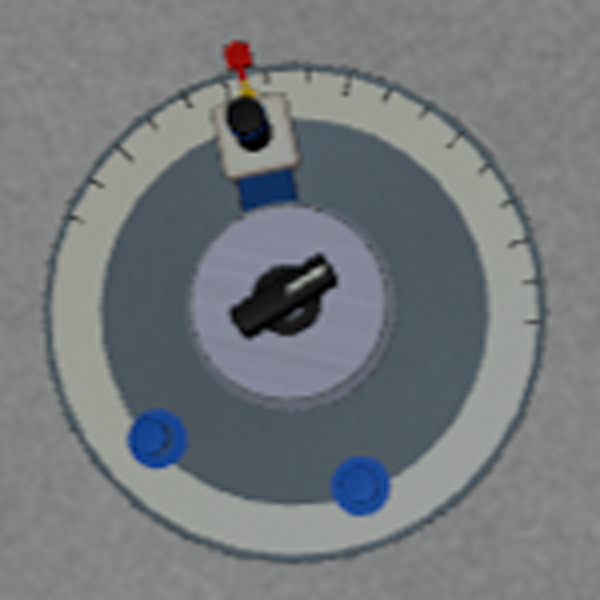

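View pics/t20f.png

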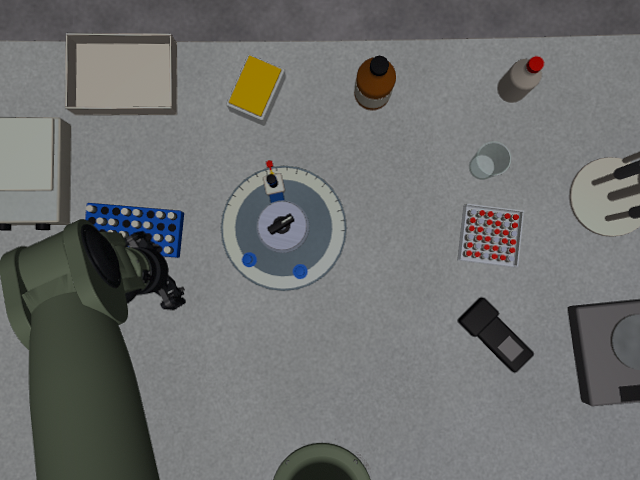

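The top view shows the pointer at (271,172) in line with the mark at (269,164). The knob sits at its tightened angle, and the vials and the rest are where they were.

```bash
python3 -c "
from cell import hand_in;print(hand_in())"
```

```text
the job is handed in; nothing more can be done
None
```

I reset the station and handed the job in at about 18 s of the 69 s allowed.

**What I did:** I turned the knob 0.85 rad anticlockwise to free the arm. Then I swung the arm by its handle by about 0.8 rad to the red mark, with about 2–3 N felt at the wrist. Last I tightened the knob about 1.05 rad clockwise. It began to bite about 0.67 rad into that turn, and I stopped 0.38 rad past the bite.

**Final checks:**
- **Pointer:** it sits 0.004–0.007 rad (under 1 mm) short of the mark in both the top and scene views. It did not move while I tightened.
- **Clamp force:** the rise in turning torque gave about 34 N and the angle past the bite gave about 38 N. Both are inside the firm 25–50 N range.
- **Halted torque, which disagreed:** with the turn stopped, the torque crept from 0.14 to about 0.25 N m instead of settling near 0.14 N m. I put that down to friction in the knob and relied on the readings taken while turning.
- **Surroundings:** the red mark's position was unchanged to within 0.1 pixel. The vials and the other items looked unmoved in the top view; part of the blue rack was hidden behind the robot. The gripper was clear and touching nothing.

I did not push on the arm afterwards to test the clamp.

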